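Load a lens polishing spindle

ROBOT

A 6-joint arm with a two-finger parallel gripper is mounted at the origin on the work surface. World frame = base frame: x ahead of the robot, y to its left, z up, the work surface at z = 0. Lengths are in m, angles in rad, forces in N, time in s.
With the tool pointing down it reaches from about 0.375 to 0.975 m from the base axis. Payload 3.8 kg.
Tool frame: the origin (TCP) lies midway between the tips of the shut fingers; the grasp point (between the pads) lies bot.grasp_offset behind it (bot.grasp_offset is the distance from the TCP to the grasp point, in m); z points along the fingers, y is the direction in which the jaws open and shut (so a half turn about z gives the same grasp; the last joint's range is limited). The gripper opens to 85 mm and grips with 20 to 120 N. Pads are 22 mm wide; open, the fingers measure 114 mm over their backs; the gripper's body (76 mm by 85 mm) begins 54 mm behind the grasp point. The pads swing forward as they close: fully open they stand 13 mm farther back than shut.
Start: joints at [-1.347, 0.264, 1.604, -0, 1.274, -0.037], TCP at [0.174, -0.652, 0.231] pointing down, gripper open.
Joint ranges: [-2.63, 2.63], [-0.94, 2.18], [0.31, 2.57], [-1.31, 4.45], [0, 2.66], [-2.55, 2.55]. Speed limits (rad/s): [2.57, 2.57, 3.14, 3.14, 3.14, 3.14].

INTERFACE

Orientations are given as a rotation vector (axis times angle).
In Python, from workcell import read_state, viewer, job, bot gives the robot as it stands.
- The arm moves only by the shell command python3 -m crank 'ROWS' [FORCE]. ROWS is text: rows parted by semicolons, each of 7 numbers parted by spaces: the shift along the tool's x, y, z in mm, then the turn, a rotation vector about the tool's x, y, z in rad, then the closure in counts, from 0 (fully open) to 255 (shut). A call has 1 to 20 rows; each row is the pose to reach, as a shift and turn from the pose commanded when the call began, along the tool's axes at that moment; what a row does not reach only later rows make up. A row lasts 1/8 s, in which the tool goes at most 62.5 mm and 10.7 degrees, less where a joint would pass 70% of its speed; a pose out of reach is approached as far as the arm can. A call with a gripper value outside its range is refused whole. The fingers move at their own pace and stop on an object; FORCE is the grip in N (left out, the last holds). Time passes only in rows, so rows that repeat a pose let the fingers close. It gives the time, the measured TCP pose, the force and the opening at its end, in the units of the state.
- read_state(): the state, without advancing time (a new reading comes with each control period).
- viewer.read_camera(name): name is "scene" or "side" or "wrist"; returns a dict with "pixels" (420x560x3 uint8, red, green, blue), "vertical_fov" (degrees; the focal length in pixels is half the picture's height over the tangent of half this angle, whatever the lens; pixels are square), "cx", "cy" (the principal point, pixels), "view" (4x4, takes a point from world to camera coordinates); the wrist camera has in their place "tool_from_camera" (4x4, takes a point from camera to tool coordinates, whose origin is the TCP and whose axes are the flange's). Camera axes: x right, y up, looking along -z (the intrinsics and any distortion apply to the point x, -y, -z); pixel columns grow to the right and rows downward; lengths in m; the calibration is good to about 2 mm. A picture is of the moment at which its call begins: read the wrist's pose just before it. There is no depth.
- job.finish_job(): hands the job in, once; it reports no verdict.
The state is a dict: "time": time; "q": joint angles; "joint_vel": joint speeds; "joint_torque": joint torques, N m; "tool_pos": TCP position; "tcp_rot": TCP orientation; "wrist_force": force on the tool from outside, world axes, zero at the start; "torque": the same for the moment, N m; "width": opening from 0.0 (shut) to 1.0 (fully open).
Only numpy, scipy, OpenCV 4.12 (cv2) and the standard library are available. Lean on these libraries where they do the work, as an engineer would, in place of code of your own. Each camera call takes 0.05 s, during which the arm holds its last target.

TASK

Set the polishing spindle up for the next lens: draw the polishing tool out sideways through the open end of its covered rack and stand it upright, stem up, in the spindle's round cup. Then thread the three ring weights over its stem and stack them flat, the largest at the bottom, the medium one next and the smallest on top. Lower every piece into place instead of dropping it, and leave the bottle, beaker and brush where they are.

Things in the scene. Friction and masses are not known exactly. Their poses are not given: they have to be found in the camera images.
- lap_mid (a point): polishing tool, loose, 0.55 kg: dark steel disc, diameter 80, 12 mm thick, with a bright upright stem on its centre, diameter 20, reaching 72 mm above the disc's underside (last 4 mm tapered). Point: on the stem's axis 36 mm above the underside; z up along the stem. It starts standing in the rack, stem up through the roof slot; grip the stem.
- large_mid (a point): Large weight: plain steel ring, 62 mm outside diameter, 30 mm through hole, 24 mm high, about 0.44 kg, lying flat on the bench. The three weights differ only in outside diameter (62, 52, 42 mm). This point is its centre, half-way up; z along the hole. Either face may be up.
- medium_mid (a point): Medium weight: plain steel ring, 52 mm outside diameter, 30 mm through hole, 24 mm high, about 0.27 kg, lying flat on the bench. The three weights differ only in outside diameter (62, 52, 42 mm). This point is its centre, half-way up; z along the hole. Either face may be up.
- small_mid (a point): Small weight: plain steel ring, 42 mm outside diameter, 30 mm through hole, 24 mm high, about 0.13 kg, lying flat on the bench. The three weights differ only in outside diameter (62, 52, 42 mm). This point is its centre, half-way up; z along the hole. Either face may be up.
- spindle: polishing spindle, fixed: round open steel cup on a flat aluminium drip disc (136 mm diameter, 6 mm high). Cup 110 mm across outside, 98 inside; floor 14 mm, rim 22 mm above the bench. Origin on the cup's axis at bench height; z up. The polishing tool's disc rests on the cup floor, anywhere within the rim.
- rack: fixed grey box 104 mm square, 26 high, roofed, open only at its own -x end (50 mm from the origin, facing roughly the robot). Floor top 6 mm, roof underside 21 mm up; inside 92 wide. Roof slot 34 mm wide, from the open end to 20 mm past the origin. Origin at bench height under the parked tool, whose disc cannot lift through the roof (3 mm play): slide it 95 mm or more along -x, then lift.
- bottle_mid (a point): white closed bottle, 60 mm diameter, 140 mm high, standing; to be left alone. This point is its centre, half-way up.
- beaker_mid (a point): white open beaker, 70 mm across, 85 mm high, standing; to be left alone. This point is its centre, half-way up.
- brush_grip (a point): hand brush lying on the bench; to be left alone. This point is on its handle.

How it is judged:
At the end, for the whole second after the job is handed in: The polishing tool stands upright (4 degrees) on the cup's floor within 13 mm of its axis; round the stem lie flat, bottom to top, the large, medium and small weight, each within 9 mm of the stem's axis and 6 mm of its stack height; all released and at rest (horizontal distance between lap_mid and spindle below 0.013 m and z of lap_mid in the frame of spindle between 0.045 and 0.055 m and angle between lap_mid's own z axis and vertical below 0.07 rad and linear speed of each of lap, weight_large, weight_medium, weight_small below 0.02 m/s and horizontal distance between each of large_mid, medium_mid, small_mid and lap_mid below 0.009 m and z of large_mid in the frame of lap_mid between -0.018 and -0.006 m and angle between the z axis of each of large_mid, medium_mid, small_mid and the z axis of lap_mid, either way round below 0.1 rad and z of medium_mid in the frame of lap_mid between 0.006 and 0.018 m and z of small_mid in the frame of lap_mid between 0.03 and 0.042 m); the robot touches nothing.
It fails at once if the bottle, beaker or brush is moved more than 3 cm (distance of any of bottle_mid, beaker_mid, brush_grip from where it was at the start of the episode above 0.03 m).
It fails at once if a weight is dropped down the stem (faster than 0.6 m/s while round it) ((horizontal distance between large_mid and lap_mid below 0.012 m and z of large_mid in the frame of lap_mid below 0.042 m and linear speed of weight_large above 0.6 m/s) or (horizontal distance between medium_mid and lap_mid below 0.012 m and z of medium_mid in the frame of lap_mid below 0.042 m and linear speed of weight_medium above 0.6 m/s) or (horizontal distance between small_mid and lap_mid below 0.012 m and z of small_mid in the frame of lap_mid below 0.042 m and linear speed of weight_small above 0.6 m/s)).
It fails at once if the polishing tool is dropped into the cup (faster than 0.6 m/s just above it) (horizontal distance between lap_mid and spindle below 0.03 m and z of lap_mid in the frame of spindle below 0.07 m and linear speed of lap above 0.6 m/s).
It also fails if it takes over 112 s, if anything falls off the work surface, if the arm or the gripper's body presses on something with over 40 N, if the wrist force passes 120 N, or if a joint passes its speed limit or range.

## Working session

There is one attempt and no reset: what is moved stays moved. The work goes in short steps, Python scripts to look and compute and a shell command to move; the robot and the scene stay as the last step left them, time stands still between calls to the robot, and variables do not carry over. Pictures are saved under pics/ and viewed, and the job is handed in when it is done.

```bash
mkdir -p pics; ls; python3 - <<'E'
from workcell import read_state, viewer, job, bot
import cv2,numpy as np,pickle
s=read_state();print(s, bot.grasp_offset)
d={}
for n in ("scene","side","wrist"):
    c=viewer.read_camera(n);d[n]=c
    print(n,{k:(v.tolist() if hasattr(v,'tolist') else v) for k,v in c.items() if k!='pixels'})
    cv2.imwrite(f'pics/{n}0.png',cv2.cvtColor(c['pixels'],cv2.COLOR_RGB2BGR))
d['state']=s
pickle.dump(d,open('c0.pkl','wb'))
E
```

```text
pics
{'time': 0.0, 'q': array([-1.34693857e+00,  2.64767216e-01,  1.60541259e+00, -2.26515862e-05,
        1.27368471e+00, -3.69044310e-02]), 'joint_vel': array([-0.00139989,  0.00039475, -0.00129783, -0.00028417,  0.00234127,
       -0.00087205]), 'joint_torque': array([-3.74947658e-04, -5.15110159e+01, -3.67311895e+01,  3.71008048e-05,
        1.30373440e-02, -9.51268078e-06]), 'tool_pos': array([ 0.17384881, -0.65145601,  0.22993171]), 'tcp_rot': array([-3.11268601e+00, -4.08161317e-01,  3.66696981e-04]), 'wrist_force': array([ 0.58720268, -0.50431473, -0.54145435]), 'torque': array([ 0.01789752, -0.01447603, -0.04273746]), 'width': 0.9982476892361037} 0.0187
scene {'vertical_fov': 55.38272109529462, 'cx': 276.4630053007538, 'cy': 211.31390504110982, 'view': [[-0.00710617055245197, 0.9998233986043035, 0.017397526934004776, 0.009537687691412071], [-0.5719328631566696, -0.01833512396628453, 0.8200954964335283, 0.26792449555978815], [0.8202696522372955, -0.0041224789242562095, 0.5719621515327963, -1.624695182973818], [0.0, 0.0, 0.0, 1.0]]}
side {'vertical_fov': 50.379181927833386, 'cx': 281.08272875186805, 'cy': 213.63676385704534, 'view': [[-0.7671653903825759, -0.6413248366675351, -0.012637945739296988, 0.4500665011036013], [0.40379534620069196, -0.4981489632340402, 0.767331042520446, -0.2880345707967539], [-0.49840403508179315, 0.5835666751128018, 0.6411266282973873, -1.1003055957273142], [0.0, 0.0, 0.0, 1.0]]}
wrist {'vertical_fov': 63.094332928511996, 'cx': 282.3298317386118, 'cy': 213.21171146444107, 'tool_from_camera': [[0.0006760324145636482, 0.9500121794873371, 0.3122121102806432, 0.08113714531261756], [0.9999997316720335, -0.0005541332966260815, -0.0004791577500838729, 0.0001312979139223014], [-0.00028219857255899587, 0.31221235043157336, -0.9500122991845716, -0.14293679341225565], [0.0, 0.0, 0.0, 1.0]]}
```

View pics/scene0.png

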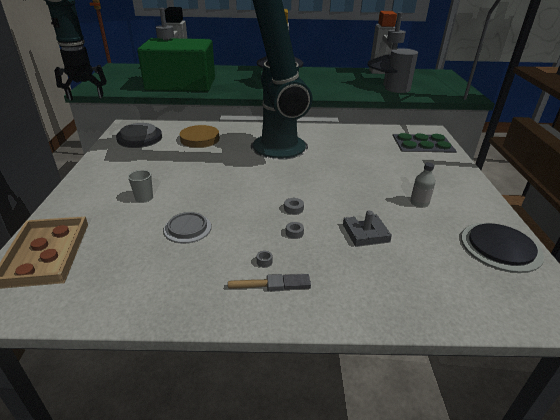

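View pics/side0.png

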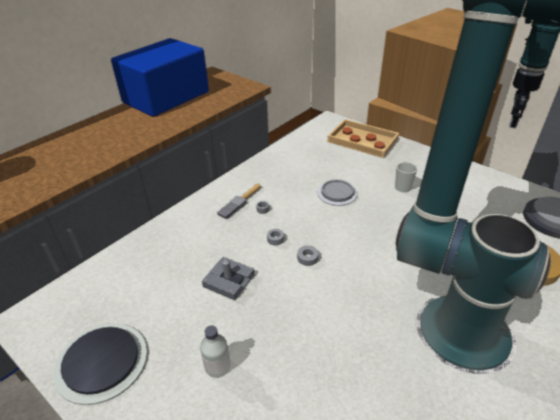

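View pics/wrist0.png

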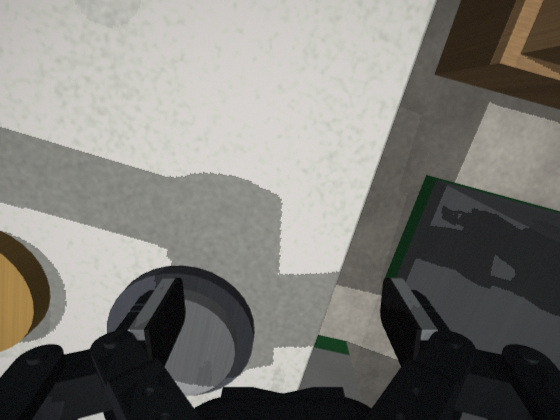

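The scene view shows the parked tool in the rack at about (368,228), with rings at (293,206), (295,230) and (264,259). The spindle is at (187,226), the bottle at (424,190), the beaker at (141,187) and the brush at (268,283). I'll enlarge some crops next.

```bash
cat > h.py <<'E'
import numpy as np,cv2,pickle
from scipy.spatial.transform import Rotation as R
def K(c):
    return (420/2)/np.tan(np.radians(c['vertical_fov'])/2)
def world_cam(c,s=None):
    if 'view' in c: return np.linalg.inv(np.array(c['view']))
    T=np.eye(4);T[:3,:3]=R.from_rotvec(s['tcp_rot']).as_matrix();T[:3,3]=s['tool_pos']
    return T@np.array(c['tool_from_camera'])
def p2w(c,u,v,z,s=None):
    W=world_cam(c,s);f=K(c)
    d=W[:3,:3]@np.array([(u-c['cx'])/f,-(v-c['cy'])/f,-1]);o=W[:3,3]
    return o+d*(z-o[2])/d[2]
def w2p(c,p,s=None):
    W=np.linalg.inv(world_cam(c,s));f=K(c);q=W[:3,:3]@np.array(p)+W[:3,3]
    return np.array([c['cx']+f*q[0]/-q[2],c['cy']-f*q[1]/-q[2]])
def snap(n,name):
    from workcell import read_state, viewer
    s=read_state();c=viewer.read_camera(n)
    pickle.dump((c,s),open(name+'.pkl','wb'));cv2.imwrite(f'pics/{name}.png',cv2.cvtColor(c['pixels'],cv2.COLOR_RGB2BGR))
    return c,s
def load(name): return pickle.load(open(name+'.pkl','rb'))
def crop(c,name,x0,y0,x1,y1,k):
    im=cv2.cvtColor(c['pixels'],cv2.COLOR_RGB2BGR)[y0:y1,x0:x1]
    im=cv2.resize(im,None,fx=k,fy=k,interpolation=cv2.INTER_CUBIC)
    st=10 if k>=5 else 20
    for u in range((x0//st+1)*st,x1,st):
        cv2.line(im,((u-x0)*k,0),((u-x0)*k,6),(0,0,255),1);cv2.putText(im,str(u),((u-x0)*k-8,16),0,.35,(0,0,255),1)
    for v in range((y0//st+1)*st,y1,st):
        cv2.line(im,(0,(v-y0)*k),(6,(v-y0)*k),(0,0,255),1);cv2.putText(im,str(v),(8,(v-y0)*k+4),0,.35,(0,0,255),1)
    cv2.imwrite(f'pics/{name}.png',im)
E
python3 - <<'E'
from h import *
d=pickle.load(open('c0.pkl','rb'))
c=d['scene']
crop(c,'sc_a',155,185,315,295,5)
crop(c,'sc_b',330,195,440,255,7)
crop(d['side'],'sd_a',195,170,365,305,4)
for n,u,v,z in [('spin',187,224,.02),('ring1',293,203,.024),('ring2',295,228,.024),('ring3',264,257,.024),('stemtop',369,213,.078),('bottle',422,204,0),('beaker',141,199,0)]:
    print(n,p2w(c,u,v,z))
for n,u,v,z in [('spin',338,190,.02),('r1',308,254,.024),('r2',276,236,.024),('r3',263,206,.024),('stem',231,262,.078)]:
    print(n,p2w(d['side'],u,v,z))
E
```

```text
spin [ 0.56902603 -0.26198223  0.02      ]
ring1 [0.4565173 0.0444067 0.024    ]
ring2 [0.5839227  0.04665275 0.024     ]
ring3 [ 0.70944944 -0.03696647  0.024     ]
stemtop [0.58046331 0.24881302 0.078     ]
bottle [0.41247059 0.4620385  0.        ]
beaker [ 0.41352932 -0.44125215  0.        ]
spin [ 0.5524459  -0.26058705  0.02      ]
r1 [0.44389161 0.05028563 0.024     ]
r2 [0.56401628 0.05034222 0.024     ]
r3 [ 0.68946831 -0.03205633  0.024     ]
stem [0.55213591 0.24644412 0.078     ]
```

View pics/sc_a.png

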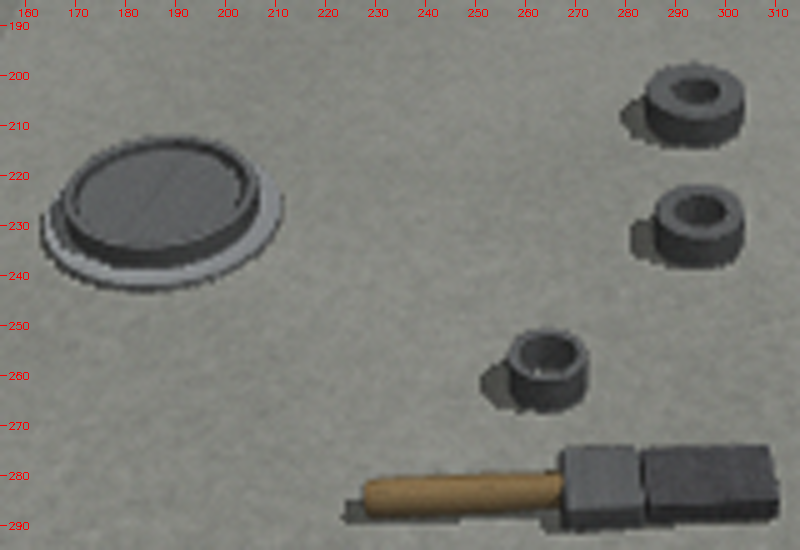

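View pics/sc_b.png

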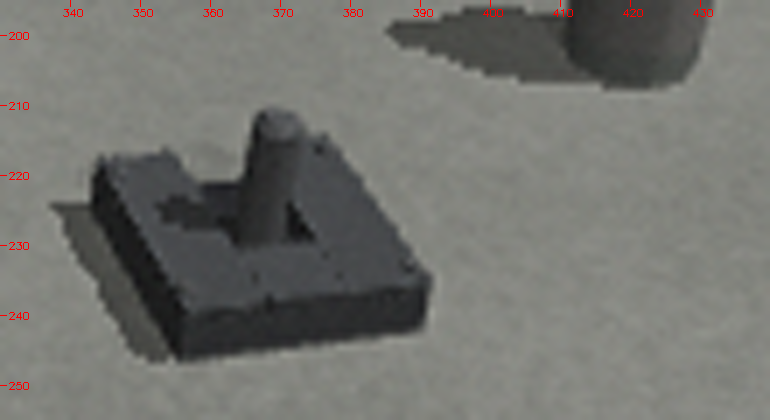

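View pics/sd_a.png

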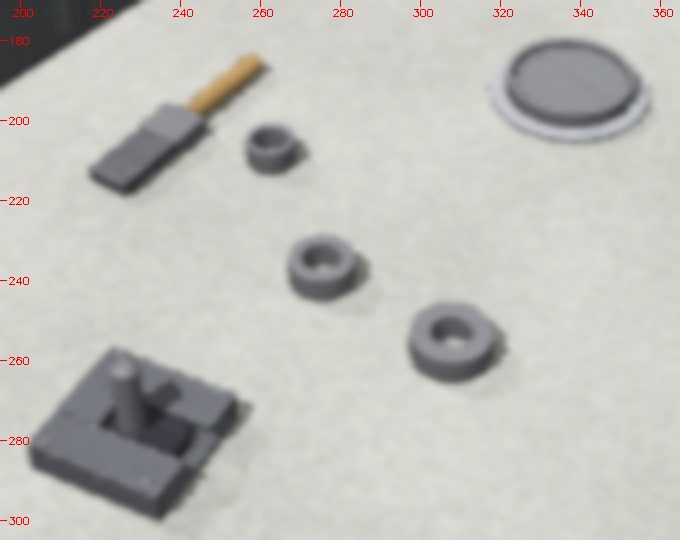

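```bash
cat >> h.py <<'E'
def rel(x,y,z,ang):
    """ang: desired world angle of tool x, tool pointing down"""
    from workcell import read_state
    s=read_state();A=R.from_rotvec(s['tcp_rot'])
    T=R.from_matrix(np.array([[np.cos(ang),np.sin(ang),0],[np.sin(ang),-np.cos(ang),0],[0,0,-1]]))
    print('shift mm',np.round(A.inv().apply(np.array([x,y,z])-s['tool_pos'])*1000,1),'turn',np.round((A.inv()*T).as_rotvec(),4),'at',np.round(s['tool_pos'],4))
E
python3 -c "
from h import *
rel(.6,.12,.35,0)
d=pickle.load(open('c0.pkl','rb'))
for n in('scene','side'): print(n,w2p(d[n],[0,0,0]))
c=d['scene']
for p in [(345,218),(356,238.5),(391,235),(376,215)]: print(p2w(c,*p,.026))
"
```

```text
shift mm [ 610.6 -635.9 -118.6] turn [-1.800e-03  1.000e-04  2.608e-01] at [ 0.1739 -0.6516  0.2302]
scene [278.81199232 145.32818797]
side [463.71121986 330.51575601]
[0.53375792 0.19471893 0.026     ]
[0.62898584 0.21212717 0.026     ]
[0.61063533 0.31219978 0.026     ]
[0.51559883 0.28926972 0.026     ]
```

```bash
python3 -m crank '611 -636 -119 0 0 0.261 0;611 -636 -119 0 0 0.261 0;611 -636 -119 0 0 0.261 0;611 -636 -119 0 0 0.261 0;611 -636 -119 0 0 0.261 0;611 -636 -119 0 0 0.261 0;611 -636 -119 0 0 0.261 0;611 -636 -119 0 0 0.261 0;611 -636 -119 0 0 0.261 0;611 -636 -119 0 0 0.261 0;611 -636 -119 0 0 0.261 0;611 -636 -119 0 0 0.261 0;611 -636 -119 0 0 0.261 0;611 -636 -119 0 0 0.261 0;611 -636 -119 0 0 0.261 0;611 -636 -119 0 0 0.261 0;611 -636 -119 0 0 0.261 0;611 -636 -119 0 0 0.261 0' 60
python3 - <<'E'
from h import *
c,s=snap('wrist','w1');print(s['q'],s['tool_pos'],s['tcp_rot'],s['joint_vel'].max())
E
```

```text
time: 2.4
tool_pos: [0.5998, 0.1183, 0.3503]
tcp_rot: [3.141, -0.003, -0.0]
wrist_force: [-1.1, -0.2, 0.2]
width: 1.0
[ 1.54134312e-01  9.45404198e-02  1.58622461e+00 -3.52571233e-04
  1.46114750e+00  1.72707084e+00] [0.59980187 0.11826462 0.35028324] [ 3.14119521e+00 -3.30071148e-03 -4.11277483e-04] 0.0027386652229053946
```

View pics/w1.png

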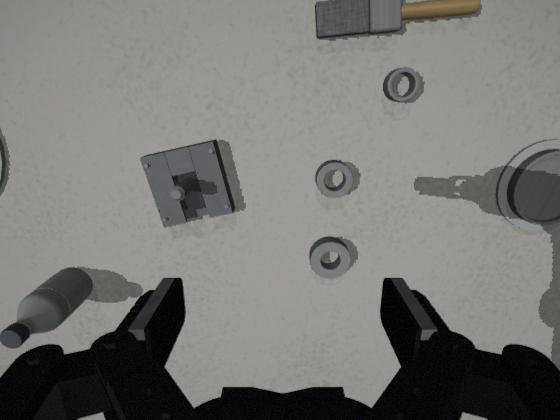

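From above, the picture shows the stem at (177,193), the rings large (330,257), medium (334,179) and small (403,85), the cup partly visible at (545,187), and the rack slot opening downward toward the robot.

```bash
python3 - <<'E'
from h import *
c,s=load('w1')
crop(c,'w1a',130,130,250,240,6)
crop(c,'w1b',300,60,430,285,3)
# edge/ellipse measurement of rings: radius check
E
```

```text
(no output)
```

View pics/w1a.png

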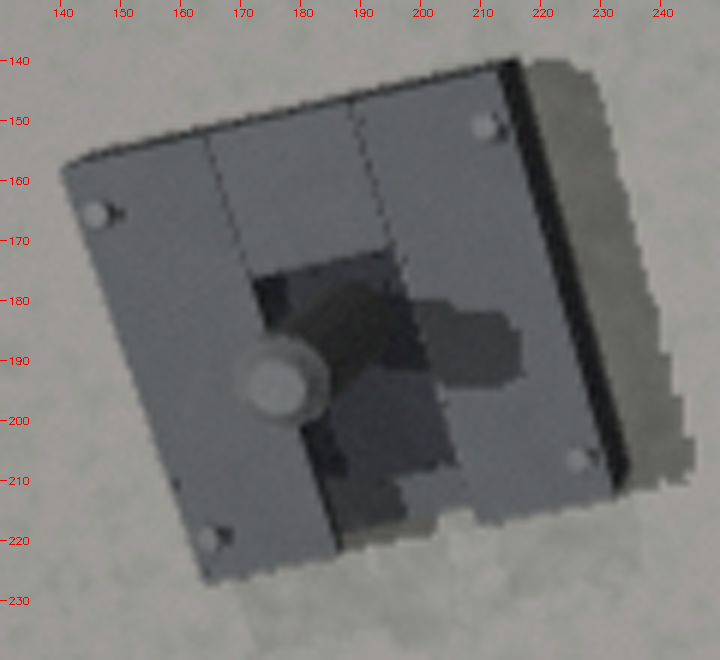

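View pics/w1b.png

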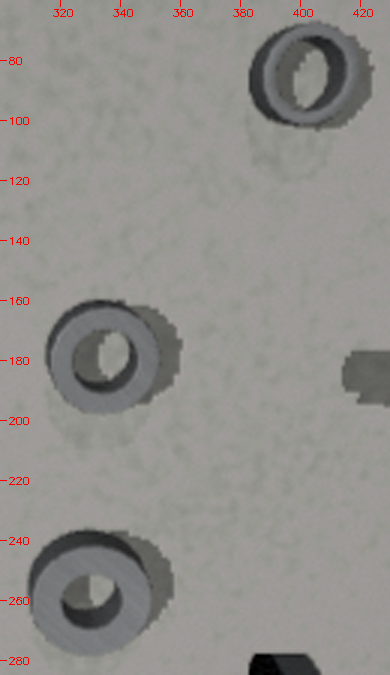

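```bash
python3 - <<'E'
from h import *
c,s=load('w1'); d=pickle.load(open('c0.pkl','rb'))
f=lambda u,v,z:p2w(c,u,v,z,s)
C=np.array([f(*p,.026) for p in [(140.5,158),(216,140),(234,211),(164.5,227)]])
print(C.round(4),C.mean(0)); 
for i in range(4):
    v=C[(i+1)%4]-C[i];print(np.linalg.norm(v),np.degrees(np.arctan2(v[1],v[0])))
print('stem',f(176,193.5,.078))
for n,u,v in [('L',331.5,259.5),('M',334,180),('S',404.3,84)]: print(n,f(u,v,.024))
for n,a,b in [('L',312,351),('M',316,352)]: print(n, np.linalg.norm(f(a,180,.024)-f(b,180,.024)))
# compare projections in scene & side
for p in [f(331.5,259.5,.024),f(334,180,.024),f(404.3,84,.024),f(176,193.5,.078)]: print(w2p(d['scene'],p),w2p(d['side'],p))
E
```

```text
[[0.607  0.3116 0.026 ]
 [0.631  0.2071 0.026 ]
 [0.5308 0.1875 0.026 ]
 [0.5065 0.2898 0.026 ]] [0.56882024 0.24901922 0.026     ]
0.10725375616086927 -77.06707179053397
0.10210172585269976 -168.92723792051578
0.10519323911371269 103.36299940712752
0.10284511656212299 12.236095370253254
stem [0.57067988 0.25145058 0.078     ]
L [0.45291567 0.04395553 0.024     ]
M [0.57549028 0.04578645 0.024     ]
S [ 0.70117064 -0.03878305  0.024     ]
L 0.054584263422013196
M 0.05038604687201579
[292.82326887 202.35222698] [306.83353324 251.38095269]
[294.60429337 226.19902863] [274.07954119 233.56938695]
[263.40263172 254.85851316] [261.6920031  203.57628576]
[369.30494033 210.99358576] [224.71307478 259.86577686]
```

```bash
python3 -c "
from h import *
rel(.571,.251,.2,.214)"
```

```text
shift mm [ -29.2 -132.6  150.4] turn [ 3.000e-04  1.000e-04 -2.161e-01] at [0.5999 0.1184 0.3504]
```

```bash
python3 -m crank '-29 -133 150 0 0 -0.216 0;-29 -133 150 0 0 -0.216 0;-29 -133 150 0 0 -0.216 0;-29 -133 150 0 0 -0.216 0;-29 -133 150 0 0 -0.216 0;-29 -133 150 0 0 -0.216 0'
python3 - <<'E'
from h import *
c,s=snap('wrist','w2');print(s['q'],s['tool_pos'],s['tcp_rot'],abs(s['joint_vel']).max())
E
```

```text
time: 3.2
tool_pos: [0.5732, 0.2521, 0.2028]
tcp_rot: [-3.123, -0.336, -0.006]
wrist_force: [0.3, -0.6, -0.2]
width: 0.999
[ 3.74833454e-01  1.89132624e-01  1.74812337e+00 -6.61476829e-04
  1.20048929e+00  1.73125085e+00] [0.57321991 0.25205177 0.20278895] [-3.12309631 -0.33642731 -0.00608379] 0.008487978419762062
```

View pics/w2.png

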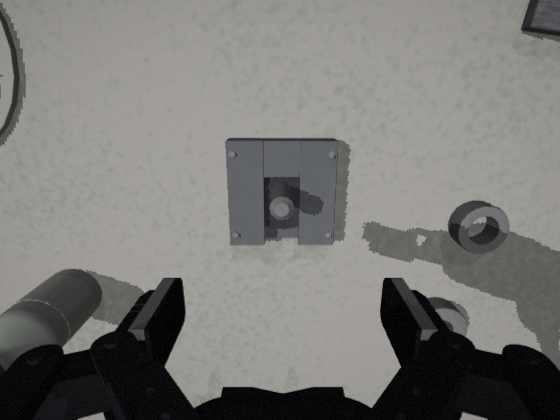

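The rack now sits square in the picture, with the stem top at about (281,209). Next I'll crop it and measure.

```bash
python3 - <<'E'
from h import *
c,s=load('w2')
crop(c,'w2a',220,130,350,250,6)
f=lambda u,v,z:p2w(c,u,v,z,s)
print(f(281.5,209,.078))
E
```

```text
[0.57047436 0.25192728 0.078     ]
```

View pics/w2a.png

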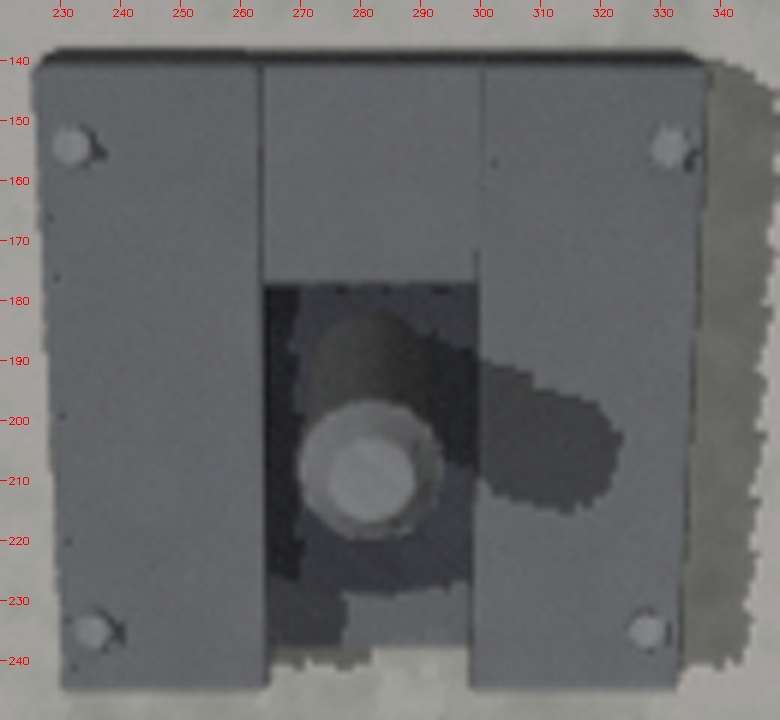

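```bash
python3 -c "
from h import *
rel(.5705,.252,.038,.214)"
```

```text
shift mm [ -3.5  -0.5 165. ] turn [-0.0002 -0.0043  0.0003] at [0.5733 0.2521 0.203 ]
```

```bash
python3 -m crank '-3.5 -0.5 60 0 -0.004 0 0;-3.5 -0.5 110 0 -0.004 0 0;-3.5 -0.5 130 0 -0.004 0 0;-3.5 -0.5 130 0 -0.004 0 0;-3.5 -0.5 130 0 -0.004 0 0'
python3 -c "
from h import *
rel(.5705,.252,.038,.214)
c,s=snap('wrist','w3')"
```

```text
time: 3.88
tool_pos: [0.5702, 0.2532, 0.0731]
tcp_rot: [-3.123, -0.338, -0.001]
wrist_force: [0.0, 0.2, 0.2]
width: 1.003
shift mm [-0.   1.3 35.1] turn [-0.0007 -0.0006  0.0014] at [0.5702 0.2532 0.0731]
```

View pics/w3.png

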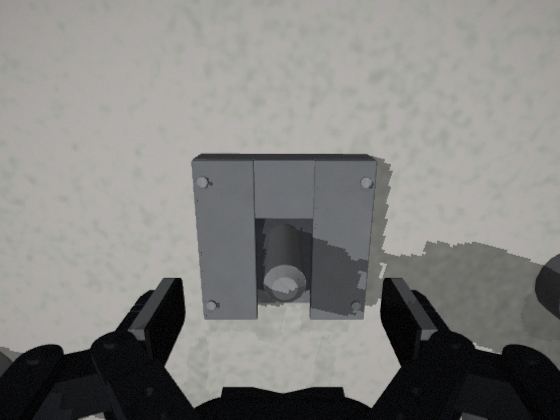

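The stem top is between the fingers at about (284.5,285), so the grasp is centred.

```bash
python3 -c "
from h import *
c,s=load('w3');print(p2w(c,284.5,284,.078,s))"
python3 -m crank '0 1 20 0 0 0 0;0 1 36 0 0 0 0;0 1 36 0 0 0 0;0 1 36 0 0 0 128;0 1 36 0 0 0 255;0 1 36 0 0 0 255;0 1 36 0 0 0 255;0 1 36 0 0 0 255;0 1 36 0 0 0 255' 60
```

```text
[0.57225309 0.25245254 0.078     ]
time: 5.05
tool_pos: [0.5685, 0.2519, 0.035]
tcp_rot: [3.123, 0.338, -0.005]
wrist_force: [-0.8, 1.0, 3.5]
width: 0.221
```

```bash
python3 -m crank '0 0 -1.5 0 0 0 255;-10 0 -1.5 0 0 0 255;-30 0 -1.5 0 0 0 255;-50 0 -1.5 0 0 0 255;-70 0 -1.5 0 0 0 255;-90 0 -1.5 0 0 0 255;-105 0 -1.5 0 0 0 255;-112 0 -1.5 0 0 0 255;-112 0 -1.5 0 0 0 255;-112 0 -1.5 0 0 0 255'
python3 -c "
from h import *
s=snap('wrist','w4')[1];print(s['tool_pos'])"
```

```text
time: 6.3
tool_pos: [0.4595, 0.2279, 0.0365]
tcp_rot: [3.123, 0.338, -0.004]
wrist_force: [-0.3, 0.3, -4.8]
width: 0.216
[0.45946639 0.22793992 0.03654887]
```

View pics/w4.png

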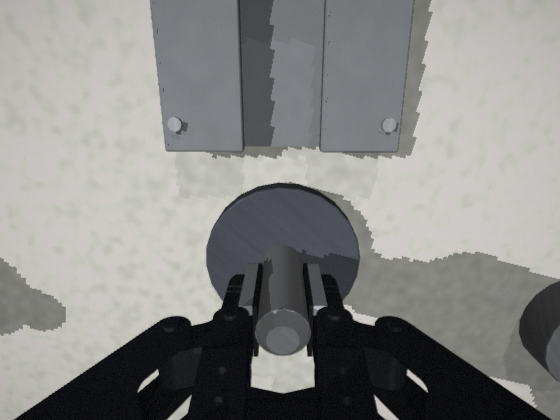

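The disc is clear of the rack and held upright (force about -4.8 N), so I'll lift and carry it.

```bash
python3 -c "
from h import *
rel(.455,-.26,.16,0)
c,s=load('w1')
print(p2w(c,497,187,.006,s),p2w(c,507,187,.022,s))"
```

```text
shift mm [-109.2  475.6 -123.2] turn [1.000e-04 2.800e-03 2.157e-01] at [0.4595 0.2279 0.0366]
[ 0.56061364 -0.19600647  0.006     ] [ 0.56454353 -0.19984321  0.022     ]
```

```bash
python3 -m crank '0 0 -40 0 0 0 255;0 0 -90 0 0 0 255;-5 20 -123 0 0.001 0 255;-15 65 -123 0 0.002 0.03 255;-25 110 -123 0 0.003 0.05 255;-36 160 -123 0 0.003 0.08 255;-48 210 -123 0 0.003 0.1 255;-60 260 -123 0 0.003 0.12 255;-71 310 -123 0 0.003 0.14 255;-82 360 -123 0 0.003 0.17 255;-94 410 -123 0 0.003 0.19 255;-103 450 -123 0 0.003 0.205 255;-109 476 -123 0 0.003 0.216 255;-109 476 -123 0 0.003 0.216 255;-109 476 -123 0 0.003 0.216 255;-109 476 -123 0 0.003 0.216 255'
python3 -c "
from h import *
s=snap('wrist','w5')[1];print(s['tool_pos'])"
```

```text
time: 8.35
tool_pos: [0.4545, -0.2597, 0.1595]
tcp_rot: [3.142, 0.001, -0.002]
wrist_force: [0.1, -1.1, -5.3]
width: 0.215
[ 0.45451747 -0.25967184  0.15946653]
```

View pics/w5.png

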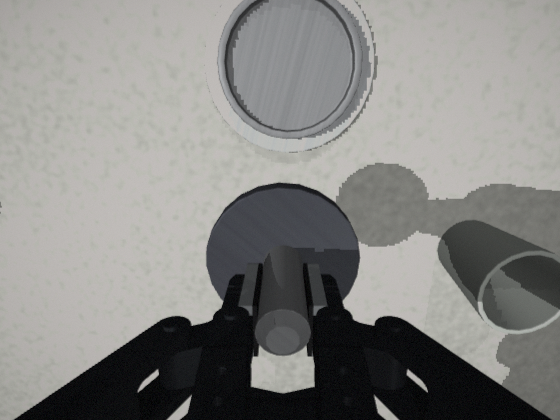

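```bash
python3 - <<'E'
from h import *
c,s=load('w5')
im=cv2.cvtColor(c['pixels'],cv2.COLOR_RGB2BGR)
t=np.linspace(0,2*np.pi,100)
f=lambda u,v,z:p2w(c,u,v,z,s)
print(f(291,63,.022),f(218.5,63,.022),f(364,63,.022),f(291,138,.022))
P=f(291,63,.022)[:2]
P=np.array([.574,-.2617]) if 0 else P
for r,z,col in((.055,.022,(0,0,255)),(.049,.014,(0,255,0)),(.068,.006,(255,0,0))):
    pts=np.array([w2p(c,[P[0]+r*np.cos(a),P[1]+r*np.sin(a),z],s) for a in t])
    cv2.polylines(im,[pts.round().astype(int)],True,col,1)
T=s['tool_pos']
for r,z in((.04,T[2]-.017),(.008,T[2]+.043)):
    pts=np.array([w2p(c,[T[0]+r*np.cos(a),T[1]+r*np.sin(a),z],s) for a in t])
    cv2.polylines(im,[pts.round().astype(int)],True,(0,0,255),1)
cv2.imwrite('pics/w5o.png',im)
E
```

```text
[ 0.56257866 -0.26605753  0.022     ] [ 0.5624959  -0.21141674  0.022     ] [ 0.56266201 -0.32108351  0.022     ] [ 0.50707959 -0.26658031  0.022     ]
```

View pics/w5o.png

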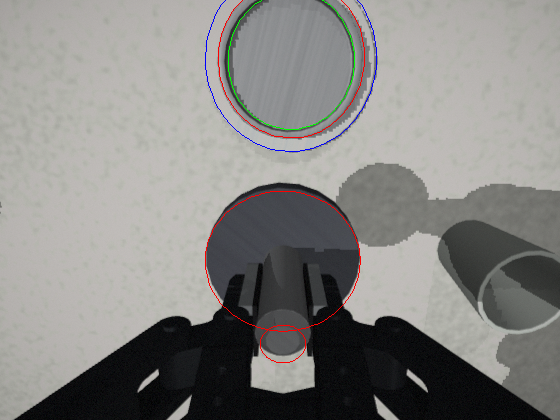

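```bash
python3 -c "
from h import *
rel(.5600,-.2661,.060,0)"
```

```text
shift mm [105.5   6.5  99.5] turn [0.0003 0.0011 0.001 ] at [ 0.4546 -0.2597  0.1596]
```

```bash
python3 -m crank '30 2 0 0 0.001 0 255;70 4 0 0 0.001 0 255;95 6 0 0 0.001 0 255;105.5 6.5 20 0 0.001 0 255;105.5 6.5 50 0 0.001 0 255;105.5 6.5 80 0 0.001 0 255;105.5 6.5 97 0 0.001 0 255;105.5 6.5 100 0 0.001 0 255;105.5 6.5 100 0 0.001 0 255;105.5 6.5 100 0 0.001 0 255'
python3 -c "
from h import *
s=snap('wrist','w6')[1];snap('scene','s6');rel(.56,-.2661,.043,0)"
```

```text
time: 9.65
tool_pos: [0.5611, -0.2678, 0.0612]
tcp_rot: [3.14, -0.0, 0.004]
wrist_force: [0.5, 0.2, -4.2]
width: 0.214
shift mm [-0.9 -1.6 18. ] turn [ 0.0017 -0.0023 -0.0003] at [ 0.5609 -0.2677  0.0611]
```

View pics/w6.png

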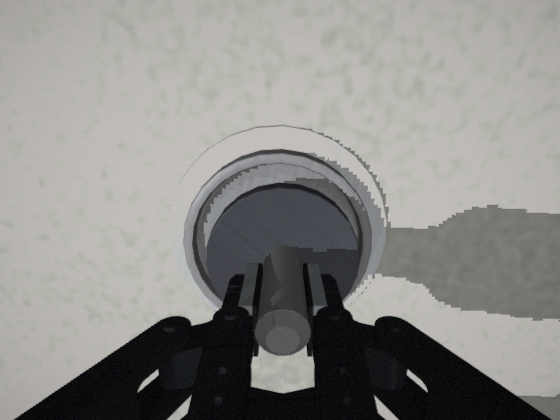

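The disc (206..359) sits inside the rim (183..386), so it's centred and I'll lower it.

```bash
python3 -m crank '-0.5 -1 8 0.001 -0.002 0 255;-0.5 -1 13 0.001 -0.002 0 255;-0.5 -1 15 0.001 -0.002 0 255;-0.5 -1 16 0.001 -0.002 0 255;-0.5 -1 17 0.001 -0.002 0 255;-0.5 -1 17.5 0.001 -0.002 0 255;-0.5 -1 18 0.001 -0.002 0 255'
```

```text
time: 10.62
tool_pos: [0.5594, -0.2662, 0.0429]
tcp_rot: [-3.141, 0.0, 0.003]
wrist_force: [-6.8, 2.9, 8.5]
width: 0.216
```

```bash
python3 -m crank '0 0 0 0 0 0 200;0 0 0 0 0 0 120;0 0 0 0 0 0 60;0 0 0 0 0 0 0;0 0 0 0 0 0 0;0 0 -30 0 0 0 0;0 0 -80 0 0 0 0;0 0 -110 0 0 0 0;0 0 -110 0 0 0 0'
python3 -c "
from h import *
s=snap('wrist','w7')[1];print(s['tool_pos'],s['tcp_rot'],s['q']);snap('scene','s7')"
```

```text
time: 11.75
tool_pos: [0.562, -0.2674, 0.1553]
tcp_rot: [3.139, -0.0, 0.007]
wrist_force: [0.4, -0.1, -0.0]
width: 1.001
[ 0.5620328  -0.26744073  0.15534815] [ 3.13868861e+00 -2.57648474e-04  7.01841195e-03] [-4.83883424e-01  2.19192651e-01  1.80350591e+00 -5.38924475e-04
  1.11358807e+00  1.08731370e+00]
```

View pics/w7.png

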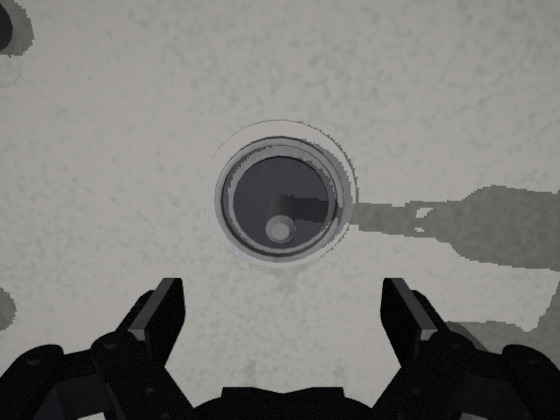

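The tool stands in the cup, with the stem top at (280,230) and the disc inside the rim. The next piece is the large ring.

```bash
python3 -c "
from h import *
c,s=load('w7');print('stem',p2w(c,280,230,.086,s))
crop(c,'w7a',210,115,360,270,5)
rel(.453,.044,.155,0)"
```

```text
stem [ 0.56200477 -0.26607695  0.086     ]
shift mm [-106.5 -310.    -3.5] turn [-0.0006  0.0021 -0.0002] at [ 0.5594 -0.2661  0.1511]
```

View pics/w7a.png

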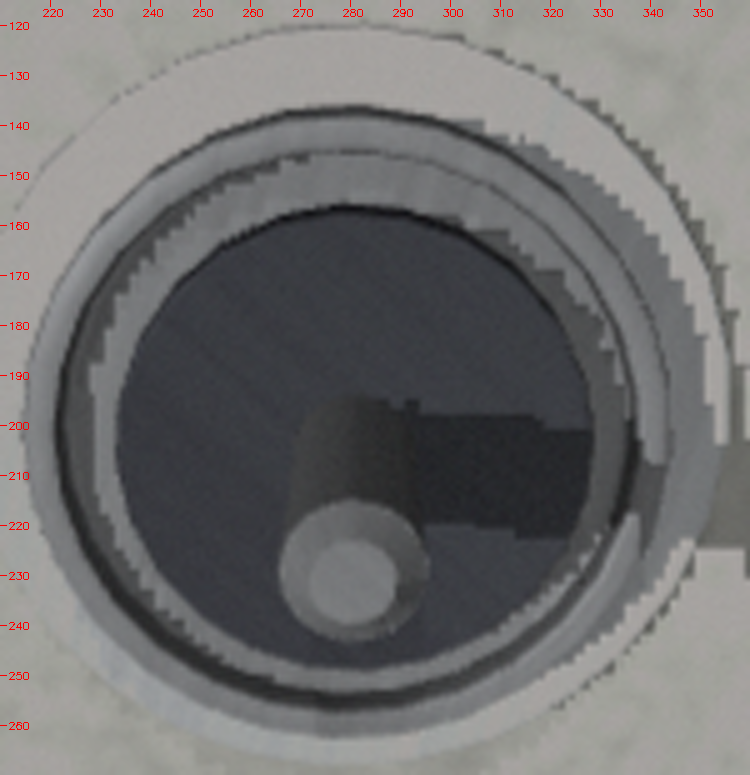

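```bash
python3 -m crank '-13 -40 -3 0 0.002 0 0;-32 -95 -3 0 0.002 0 0;-52 -150 -3 0 0.002 0 0;-71 -205 -3 0 0.002 0 0;-90 -260 -3 0 0.002 0 0;-104 -300 -3 0 0.002 0 0;-106.5 -310 -3 0 0.002 0 0;-106.5 -310 -3 0 0.002 0 0;-106.5 -310 -3 0 0.002 0 0;-106.5 -310 -3 0 0.002 0 0'
python3 -c "
from h import *
s=snap('wrist','w8')[1];print(s['tool_pos'],abs(s['joint_vel']).max())"
```

```text
time: 13.1
tool_pos: [0.4536, 0.0428, 0.1547]
tcp_rot: [-3.141, 0.003, 0.0]
wrist_force: [-0.7, 0.1, -1.1]
width: 0.999
[0.45357575 0.04279343 0.15470901] 0.003916191198515515
```

View pics/w8.png

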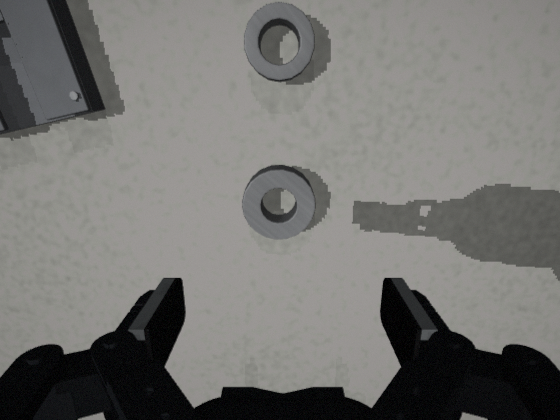

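```bash
python3 -c "
from h import *
c,s=load('w8')
im=cv2.cvtColor(c['pixels'],cv2.COLOR_RGB2BGR)
t=np.linspace(0,2*np.pi,100)
for (u,v,ro) in ((279,203,.031),(279.5,41,.026)):
    P=p2w(c,u,v,.024,s);print(P)
    for r in (ro,.015):
        pts=np.array([w2p(c,[P[0]+r*np.cos(a),P[1]+r*np.sin(a),.024],s) for a in t])
        cv2.polylines(im,[pts.round().astype(int)],True,(0,0,255),1)
im=cv2.resize(im[0:250,220:340],None,fx=3,fy=3);cv2.imwrite('pics/w8o.png',im[:600])
cv2.imwrite('pics/w8o.png',cv2.resize(im,None,fx=.8,fy=.8))
rel(.453,.044,-.0025,0)
"
```

```text
[0.45373874 0.04559734 0.024     ]
[0.57574576 0.04471864 0.024     ]
shift mm [ -0.5  -1.1 157.3] turn [-0.0003  0.0002 -0.0018] at [0.4535 0.0429 0.1548]
```

View pics/w8o.png

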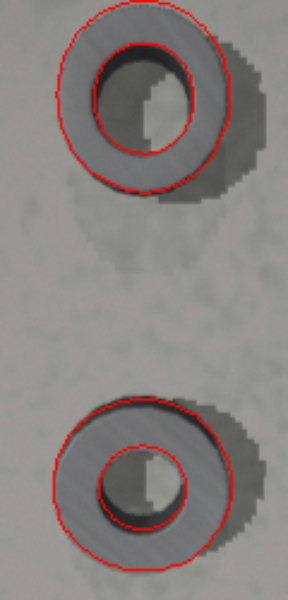

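```bash
python3 -m crank '-1 -2.5 50 0 0 0 0;-1 -2.5 100 0 0 0 0;-1 -2.5 135 0 0 0 0;-1 -2.5 150 0 0 0 0;-1 -2.5 157 0 0 0 0;-1 -2.5 157 0 0 0 0;-1 -2.5 157 0 0 0 0'

```

```text
time: 14.02
tool_pos: [0.4537, 0.0464, -0.0007]
tcp_rot: [-3.141, 0.0, -0.005]
wrist_force: [1.1, -0.7, -0.4]
width: 0.996
```

```bash
python3 -m crank '0 0 0 0 0 0 60;0 0 0 0 0 0 120;0 0 0 0 0 0 120;0 0 0 0 0 0 120;0 0 0 0 0 0 120' 50
python3 -c "
from h import *
s=snap('wrist','w9')[1];print(s['tool_pos'])"
```

```text
time: 14.65
tool_pos: [0.4531, 0.0463, -0.0005]
tcp_rot: [-3.142, -0.001, -0.002]
wrist_force: [-2.4, -1.1, 9.2]
width: 0.714
[ 0.45312646  0.04626828 -0.00051113]
```

View pics/w9.png

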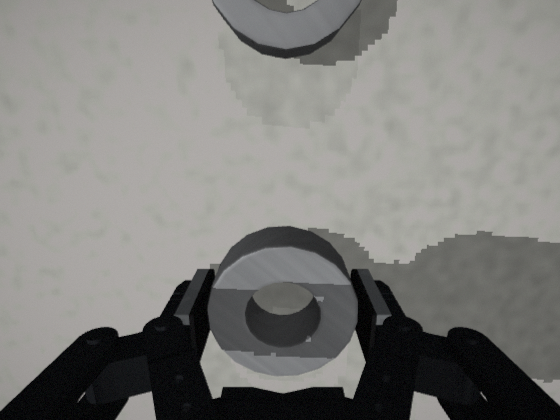

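Large ring is gripped (width 0.714, about 61 mm), with its top face centred near (282,312).

```bash
python3 -m crank '0 0 0 0 0 0 255;0 0 -15 0 0 0 255;0 0 -60 0 0 0 255;0 0 -115 0 0 0 255;0 0 -150 0 0 0 255;0 0 -150 0 0 0 255;0 0 -150 0 0 0 255'
python3 -c "
from h import *
c,s=load('w9')
im=cv2.cvtColor(c['pixels'],cv2.COLOR_RGB2BGR)
t=np.linspace(0,2*np.pi,100)
P=p2w(c,282.5,308,.024,s);print(P)
for r in (.031,.015):
        pts=np.array([w2p(c,[P[0]+r*np.cos(a),P[1]+r*np.sin(a),.024],s) for a in t])
        cv2.polylines(im,[pts.round().astype(int)],True,(0,0,255),1)
cv2.imwrite('pics/w9o.png',cv2.resize(im[200:400,150:420],None,fx=2,fy=2))
snap('wrist','w10')
rel(.5612,-.2662,.15,0)
"
```

```text
time: 15.58
tool_pos: [0.4506, 0.0463, 0.1463]
tcp_rot: [-3.141, 0.0, 0.004]
wrist_force: [0.7, 0.4, -4.9]
width: 0.711
[0.45531251 0.0462546  0.024     ]
shift mm [111.2 312.4  -5.1] turn [-0.0003  0.0043 -0.0002] at [0.4501 0.0462 0.1455]
```

View pics/w9o.png

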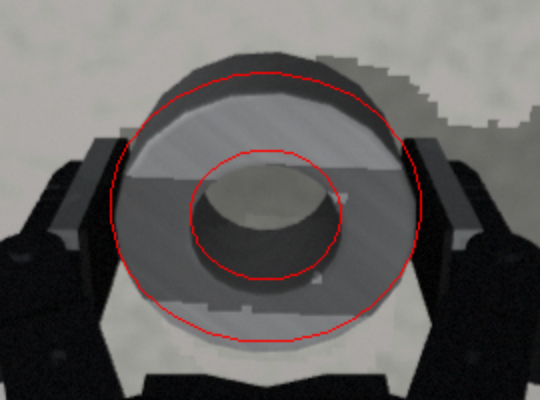

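View pics/w10.png

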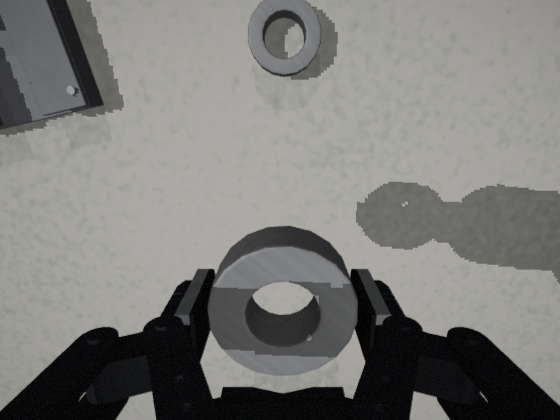

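```bash
python3 -m crank '2 25 -3 0 0.002 0 255;6 80 -5 0 0.004 0 255;10 135 -5 0 0.004 0 255;13 190 -5 0 0.004 0 255;16 245 -5 0 0.004 0 255;19 295 -5 0 0.004 0 255;20 312 -5 0 0.004 0 255;20 312 -5 0 0.004 0 255;20 312 -5 0 0.004 0 255;20 312 -5 0 0.004 0 255;20 312 -5 0 0.004 0 255'
python3 -c "
from h import *
c,s=snap('wrist','w11');print(s['tool_pos'],s['tcp_rot']);print(abs(s['joint_vel']).max())
crop(c,'w11a',200,60,370,230,4)
"
```

```text
time: 17.0
tool_pos: [0.4722, -0.2646, 0.1528]
tcp_rot: [-3.141, -0.002, -0.006]
wrist_force: [0.8, 0.5, -5.1]
width: 0.71
[ 0.47221826 -0.26464659  0.15278647] [-3.14094683e+00 -1.91732612e-03 -6.36787558e-03]
0.0050457495441901725
```

View pics/w11.png

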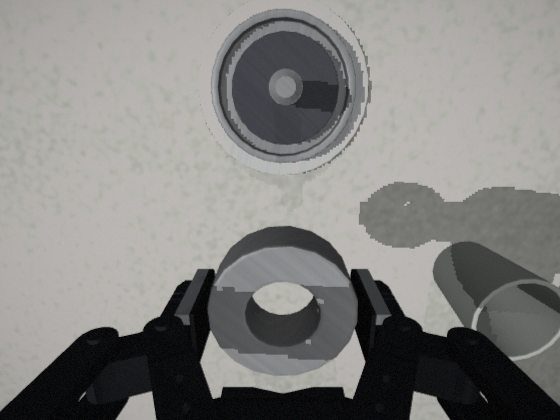

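View pics/w11a.png

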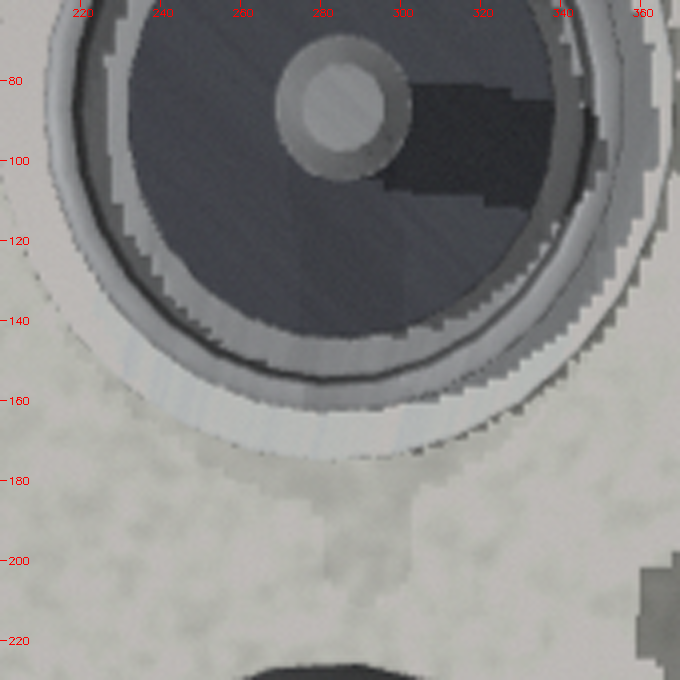

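The large ring is held level ahead of the cup, with the stem top at (285.5,86.5).

```bash
python3 -c "
from h import *
c,s=load('w11');P=p2w(c,285.5,86.5,.086,s);print(P,p2w(c,284,313,s['tool_pos'][2]+.0245,s)-s['tool_pos'])
rel(.5615,-.266,.1,0)"
```

```text
[ 0.56147572 -0.26624317  0.086     ] [-0.00020927 -0.00063733  0.0245    ]
shift mm [89.   1.2 53.3] turn [-0.0004 -0.0043  0.001 ] at [ 0.4723 -0.2649  0.1529]
```

```bash
python3 -m crank '25 0 0 0 -0.003 0 255;65 1 0 0 -0.003 0 255;85 1 10 0 -0.003 0 255;89 1.2 30 0 -0.003 0 255;89 1.2 48 0 -0.003 0 255;89 1.2 53 0 -0.003 0 255;89 1.2 53 0 -0.003 0 255;89 1.2 53 0 -0.003 0 255;89 1.2 53 0 -0.003 0 255'
python3 -c "
from h import *
c,s=snap('wrist','w12');print(s['tool_pos'],s['tcp_rot'])
crop(snap('scene','s12')[0],'s12a',145,170,245,250,7)
crop(snap('side','d12')[0],'d12a',290,130,390,210,7)
rel(.5615,-.266,.1,0)
"
```

```text
time: 18.18
tool_pos: [0.5618, -0.2673, 0.1012]
tcp_rot: [3.141, -0.001, 0.004]
wrist_force: [-0.6, -0.2, -4.7]
width: 0.708
[ 0.56183064 -0.26730603  0.1012072 ] [ 3.14124101e+00 -6.87090336e-04  4.19345550e-03]
shift mm [-0.1 -1.1  0.8] turn [-0.     -0.002  -0.0003] at [ 0.5616 -0.2671  0.1008]
```

View pics/w12.png

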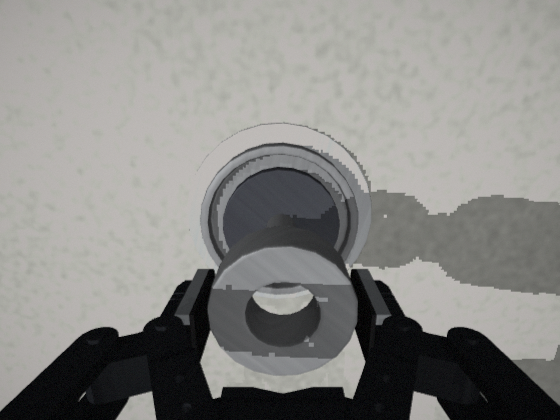

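View pics/s12a.png

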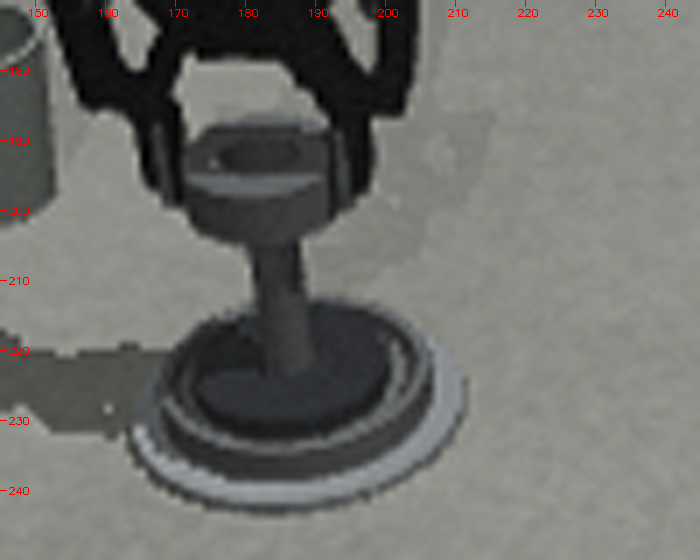

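View pics/d12a.png

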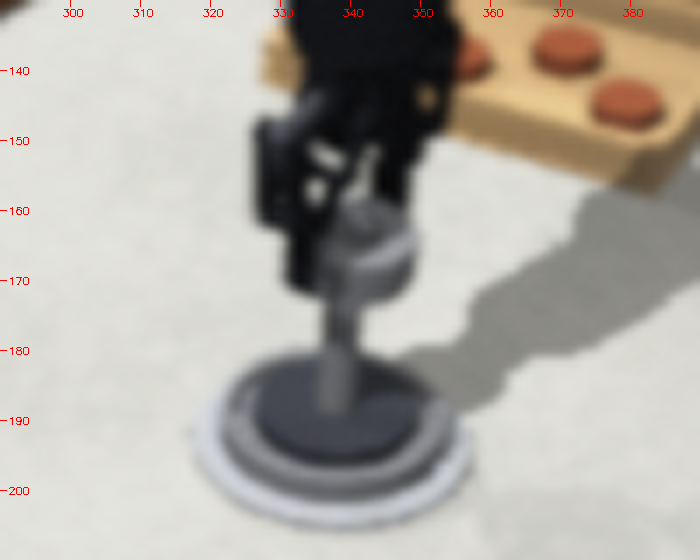

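The scene crop shows the ring (172..192) centred over the stem, which rises at about u=183. I'll start threading.

```bash
python3 -m crank '0 -1 6 0 -0.001 0 255;0 -1 14 0 -0.001 0 255;0 -1 22 0 -0.001 0 255;0 -1 30 0 -0.001 0 255;0 -1 30 0 -0.001 0 255'
python3 -c "
from h import *
rel(.5615,-.2662,.0265,0)"
```

```text
time: 18.95
tool_pos: [0.5604, -0.2654, 0.0687]
tcp_rot: [-3.14, 0.0, 0.004]
wrist_force: [0.4, -0.4, -4.3]
width: 0.708
shift mm [ 1.2  0.9 42.2] turn [-0.0017  0.0023 -0.0002] at [ 0.5604 -0.2654  0.0687]
```

No contact forces, so the ring is over the stem.

```bash
python3 -m crank '0.5 0.5 8 -0.001 0.002 0 255;0.5 0.5 18 -0.001 0.002 0 255;0.5 0.5 28 -0.001 0.002 0 255;0.5 0.5 35 -0.001 0.002 0 255;0.5 0.5 38 -0.001 0.002 0 255;0.5 0.5 40 -0.001 0.002 0 255;0.5 0.5 40 -0.001 0.002 0 255'
python3 -c "
from h import *
rel(.5615,-.2662,.0265,0)"
```

```text
time: 19.82
tool_pos: [0.562, -0.2664, 0.0303]
tcp_rot: [3.141, -0.0, 0.004]
wrist_force: [-0.7, -0.1, -3.8]
width: 0.71
shift mm [-0.5 -0.2  3.8] turn [ 0.0006 -0.0023 -0.0002] at [ 0.562  -0.2664  0.0303]
```

```bash
python3 -m crank '0 0 1 0 -0.002 0 255;0 0 2 0 -0.002 0 255;0 0 3 0 -0.002 0 255;0 0 4 0 -0.002 0 255;0 0 4 0 -0.002 0 255'
```

```text
time: 20.45
tool_pos: [0.5617, -0.2663, 0.0259]
tcp_rot: [3.141, -0.0, -0.0]
wrist_force: [0.8, -0.2, -4.8]
width: 0.708
```

```bash
python3 -m crank '0 0 0.7 0 0 0 255;0 0 1.4 0 0 0 255;0 0 2 0 0 0 255;0 0 2 0 0 0 255'
```

```text
time: 20.95
tool_pos: [0.562, -0.2664, 0.0256]
tcp_rot: [3.141, -0.0, 0.0]
wrist_force: [-4.8, 1.2, 6.6]
width: 0.708
```

```bash
python3 -m crank '0 0 0 0 0 0 55;0 0 0 0 0 0 40;0 0 0 0 0 0 0;0 0 0 0 0 0 0;0 0 -20 0 0 0 0;0 0 -70 0 0 0 0;0 0 -120 0 0 0 0;0 0 -120 0 0 0 0;0 0 -120 0 0 0 0'
python3 -c "
from h import *
c,s=snap('wrist','w13');print(s['tool_pos'],s['tcp_rot'])
crop(c,'w13a',210,115,360,270,5)
rel(.5757,.0447,.14,0)
rel(.5757,.0447,0,0)
"
```

```text
time: 22.08
tool_pos: [0.5621, -0.2664, 0.1453]
tcp_rot: [3.14, -0.0, 0.002]
wrist_force: [0.4, -0.5, -0.3]
width: 1.0
[ 0.56208109 -0.26641202  0.14533426] [ 3.14035151e+00 -3.97956773e-04  2.30983465e-03]
shift mm [  14.4 -310.6    3.8] turn [ 0.0001  0.0008 -0.0002] at [ 0.5613 -0.2659  0.1438]
shift mm [  14.5 -310.7  143.8] turn [ 0.0001  0.0008 -0.0002] at [ 0.5613 -0.2659  0.1438]
```

View pics/w13.png

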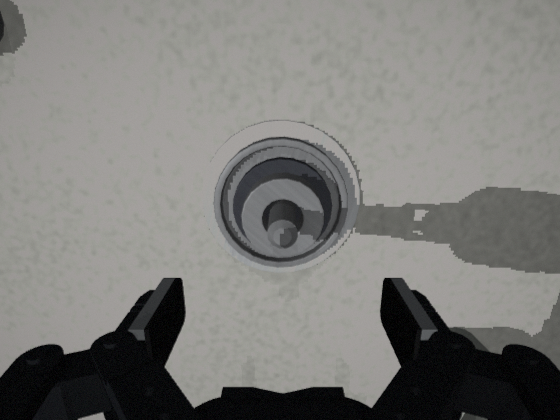

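The large ring lies round the stem in the cup. Now I'll fetch the medium ring.

```bash
python3 -m crank '2 -40 4 0 0 0 0;5 -95 4 0 0 0 0;7 -150 4 0 0 0 0;10 -205 4 0 0 0 0;12 -260 4 0 0 0 0;14.5 -300 10 0 0 0 0;14.5 -311 50 0 0 0 0;14.5 -311 90 0 0 0 0;14.5 -311 100 0 0 0 0;14.5 -311 100 0 0 0 0;14.5 -311 100 0 0 0 0'
python3 -c "
from h import *
c,s=snap('wrist','w14');print(s['tool_pos'],s['tcp_rot'])
rel(.5757,.0447,0,0)"
```

```text
time: 23.5
tool_pos: [0.5778, 0.0444, 0.0454]
tcp_rot: [3.141, -0.001, 0.004]
wrist_force: [0.1, 0.2, -0.1]
width: 0.999
[0.57779697 0.04438538 0.04542172] [ 3.14115090e+00 -1.17858774e-03  3.85354754e-03]
shift mm [-2.5 -0.3 45.8] turn [ 0.0004 -0.0032 -0.0008] at [0.578  0.0444 0.0458]
```

View pics/w14.png

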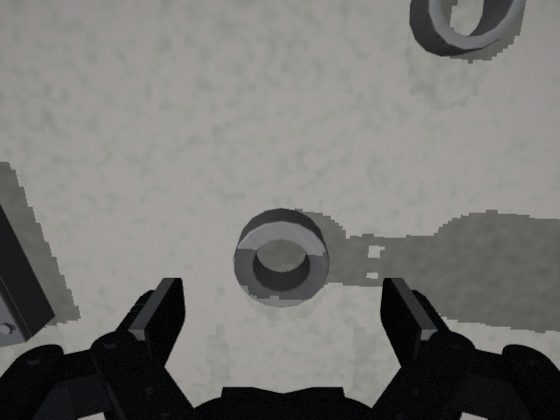

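```bash
python3 -c "
from h import *
c,s=load('w14');print(p2w(c,281.5,263,.024,s))"
python3 -m crank '-2 -0.5 20 0 -0.003 0 0;-2 -0.5 38 0 -0.003 0 0;-2 -0.5 45 0 -0.003 0 0;-2 -0.5 46 0 -0.003 0 0;-2 -0.5 46 0 -0.003 0 60;-2 -0.5 46 0 -0.003 0 140;-2 -0.5 46 0 -0.003 0 140;-2 -0.5 46 0 -0.003 0 140;-2 -0.5 46 0 -0.003 0 140;-2 -0.5 46 0 -0.003 0 255' 50
```

```text
[0.57715153 0.04485346 0.024     ]
time: 24.8
tool_pos: [0.5753, 0.0452, -0.0009]
tcp_rot: [3.141, -0.0, -0.002]
wrist_force: [-2.1, 0.2, 6.3]
width: 0.594
```

```bash
python3 -m crank '0 0 -15 0 0 0 255;0 0 -60 0 0 0 255;0 0 -115 0 0 0 255;0 0 -145 0 0 0 255;0 0 -150 0 0 0 255;0 0 -150 0 0 0 255'
python3 -c "
from h import *
c,s=snap('wrist','w15');print(s['tool_pos'],s['tcp_rot'])
rel(.475,-.2662,.15,0)"
```

```text
time: 25.55
tool_pos: [0.5741, 0.0452, 0.1472]
tcp_rot: [3.141, -0.0, -0.006]
wrist_force: [-0.0, 0.3, -2.3]
width: 0.594
[0.57409097 0.04517005 0.14715291] [ 3.14100597e+00 -3.03643890e-04 -6.46340370e-03]
shift mm [-98.4 311.4  -3.1] turn [ 0.0006  0.0061 -0.0002] at [0.5734 0.0452 0.1461]
```

View pics/w15.png

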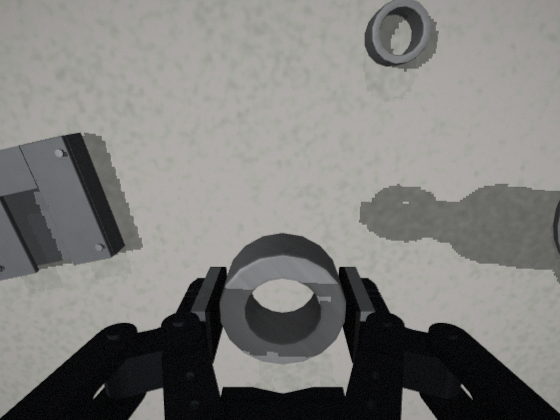

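```bash
python3 -c "
from h import *
c,s=load('w15');print(p2w(c,402,30,.024,s))"
python3 -m crank '-10 30 -3 0 0.004 0 255;-28 85 -3 0 0.006 0 255;-45 140 -3 0 0.006 0 255;-62 195 -3 0 0.006 0 255;-80 250 -3 0 0.006 0 255;-94 295 -3 0 0.006 0 255;-98 311 -3 0 0.006 0 255;-98 311 -3 0 0.006 0 255;-98 311 -3 0 0.006 0 255;-98 311 -3 0 0.006 0 255'
python3 -c "
from h import *
c,s=snap('wrist','w16');print(s['tool_pos'],s['tcp_rot'])
crop(c,'w16a',200,40,370,180,4)
rel(.5615,-.2662,.105,0)"
```

```text
[ 0.70153564 -0.03802812  0.024     ]
time: 26.85
tool_pos: [0.4772, -0.2643, 0.1511]
tcp_rot: [-3.141, -0.003, -0.004]
wrist_force: [-0.0, 0.1, -2.7]
width: 0.597
[ 0.47716906 -0.26433891  0.15109749] [-3.14145569e+00 -2.52529023e-03 -4.17217511e-03]
shift mm [84.1  1.9 46.5] turn [ 0.0001 -0.0029  0.0017] at [ 0.4772 -0.2645  0.1513]
```

View pics/w16a.png

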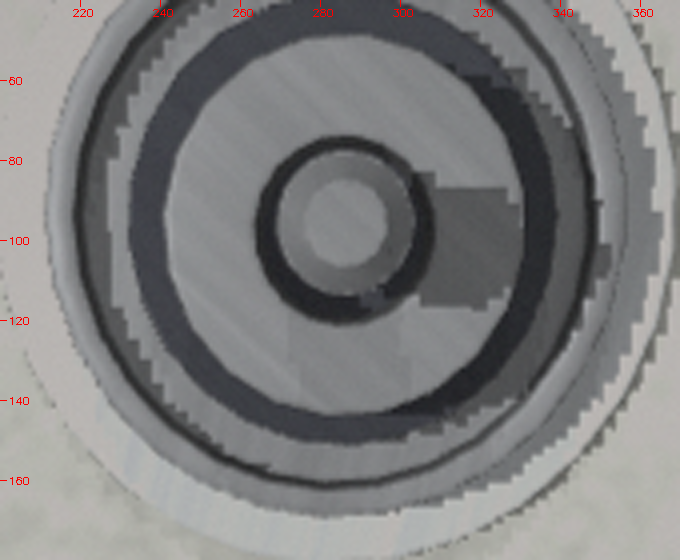

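Large ring is flat and nearly concentric, with the stem top at (286,95). I'll check the number and carry on.

```bash
python3 -c "
from h import *
c,s=load('w16');print(p2w(c,286,95,.086,s))"
python3 -m crank '25 0 0 0 -0.003 0 255;60 1 0 0 -0.003 0 255;80 1.5 10 0 -0.003 0 255;84 1.5 28 0 -0.003 0 255;84 1.5 42 0 -0.003 0 255;84 1.5 46 0 -0.003 0 255;84 1.5 46 0 -0.003 0 255;84 1.5 46 0 -0.003 0 255'
python3 -c "
from h import *
rel(.5615,-.2662,.0525,0)"
```

```text
[ 0.56167061 -0.26623111  0.086     ]
time: 27.9
tool_pos: [0.5611, -0.2677, 0.1064]
tcp_rot: [3.14, -0.001, 0.002]
wrist_force: [0.3, 0.7, -2.2]
width: 0.591
shift mm [ 0.4 -1.6 53.9] turn [ 0.0011 -0.0011 -0.0006] at [ 0.5611 -0.2677  0.1064]
```

```bash
python3 -m crank '0.4 -1.3 10 0.001 -0.001 0 255;0.4 -1.3 20 0.001 -0.001 0 255;0.4 -1.3 30 0.001 -0.001 0 255;0.4 -1.3 40 0.001 -0.001 0 255;0.4 -1.3 47 0.001 -0.001 0 255;0.4 -1.3 51 0.001 -0.001 0 255;0.4 -1.3 53 0.001 -0.001 0 255;0.4 -1.3 53 0.001 -0.001 0 255'
```

```text
time: 28.9
tool_pos: [0.5615, -0.2661, 0.0528]
tcp_rot: [-3.141, 0.0, 0.001]
wrist_force: [-0.2, -1.1, -2.2]
width: 0.594
```

```bash
python3 -m crank '0 0 1 0 0 0 255;0 0 2 0 0 0 255;0 0 3 0 0 0 255;0 0 3.8 0 0 0 255;0 0 4.4 0 0 0 255;0 0 4.4 0 0 0 255'
```

```text
time: 29.65
tool_pos: [0.5614, -0.2661, 0.0491]
tcp_rot: [-3.141, 0.0, 0.001]
wrist_force: [-2.9, 0.6, 4.7]
width: 0.598
```

Contact at the expected height (0.049), so I'll release and go to the small ring.

```bash
python3 -m crank '0 0 0 0 0 0 90;0 0 0 0 0 0 70;0 0 0 0 0 0 0;0 0 0 0 0 0 0;0 0 -20 0 0 0 0;0 0 -60 0 0 0 0;0 0 -95 0 0 0 0;0 0 -95 0 0 0 0;0 0 -95 0 0 0 0'
python3 -c "
from h import *
c,s=snap('wrist','w17');print(s['tool_pos'],s['tcp_rot'])
rel(.7012,-.0384,.045,0)"
```

```text
time: 30.78
tool_pos: [0.5614, -0.2661, 0.1439]
tcp_rot: [-3.141, 0.0, 0.0]
wrist_force: [-0.0, 0.8, -0.5]
width: 1.003
[ 0.56143532 -0.26606477  0.14389073] [-3.14145156e+00  3.42884708e-04  4.55349485e-04]
shift mm [ 140.6 -227.2   97.7] turn [-0.0011  0.0021 -0.0002] at [ 0.5608 -0.2657  0.1427]
```

View pics/w17.png

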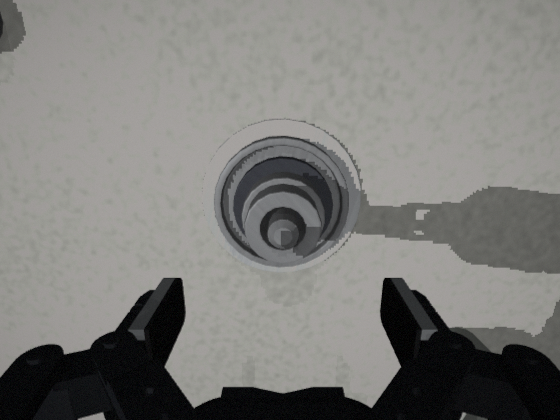

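```bash
python3 -m crank '15 -25 0 0 0.002 0 0;42 -68 0 0 0.002 0 0;70 -113 0 0 0.002 0 0;98 -158 0 0 0.002 0 0;124 -200 0 0 0.002 0 0;138 -223 20 0 0.002 0 0;140.5 -227 60 0 0.002 0 0;140.5 -227 92 0 0.002 0 0;140.5 -227 97 0 0.002 0 0;140.5 -227 97 0 0.002 0 0;140.5 -227 97 0 0.002 0 0'
python3 -c "
from h import *
c,s=snap('wrist','w18');print(s['tool_pos'],s['tcp_rot'])
rel(.7012,-.0384,.001,0)"
```

```text
time: 32.2
tool_pos: [0.7033, -0.0394, 0.0481]
tcp_rot: [-3.141, 0.001, -0.006]
wrist_force: [-0.0, -0.5, 0.3]
width: 0.999
[ 0.70325508 -0.03943546  0.04811718] [-3.14136331e+00  9.23335555e-04 -6.16314280e-03]
shift mm [-2.4 -1.  47.4] turn [-0.0002 -0.0043 -0.0005] at [ 0.7034 -0.0394  0.0484]
```

View pics/w18.png

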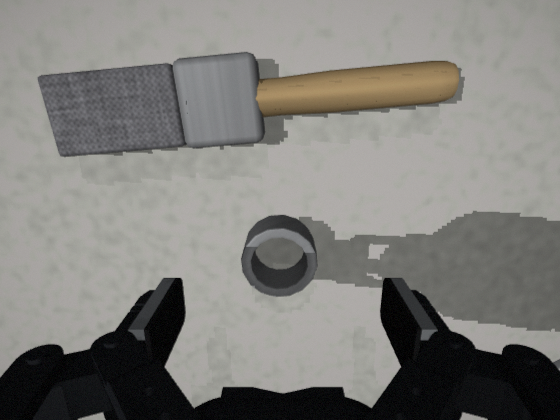

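```bash
python3 -c "
from h import *
c,s=load('w18');print(p2w(c,279.7,262.5,.024,s))"
python3 -m crank '-2 -1 20 0 -0.004 0 0;-2 -1 38 0 -0.004 0 0;-2 -1 46 0 -0.004 0 0;-2 -1 47 0 -0.004 0 0;-2 -1 47 0 -0.004 0 80;-2 -1 47 0 -0.004 0 160;-2 -1 47 0 -0.004 0 160;-2 -1 47 0 -0.004 0 160;-2 -1 47 0 -0.004 0 160;-2 -1 47 0 -0.004 0 255;-2 -1 47 0 -0.004 0 255' 40
```

```text
[ 0.70161133 -0.03797543  0.024     ]
time: 33.62
tool_pos: [0.7009, -0.0381, 0.0004]
tcp_rot: [-3.141, 0.0, 0.002]
wrist_force: [0.1, -0.1, 5.4]
width: 0.483
```

```bash
python3 -m crank '0 0 -15 0 0 0 255;0 0 -60 0 0 0 255;0 0 -115 0 0 0 255;0 0 -148 0 0 0 255;0 0 -150 0 0 0 255;0 0 -150 0 0 0 255'
python3 -c "
from h import *
c,s=snap('wrist','w19');print(s['tool_pos'],s['tcp_rot'])
rel(.475,-.2662,.15,0)"
```

```text
time: 34.38
tool_pos: [0.6992, -0.038, 0.1476]
tcp_rot: [-3.141, 0.0, 0.009]
wrist_force: [-0.7, 0.1, -1.4]
width: 0.48
[ 0.69920229 -0.03803256  0.14761386] [-3.14092834e+00  3.37417029e-04  8.55814860e-03]
shift mm [-223.5  228.3   -2.1] turn [-0.0008  0.0073 -0.0002] at [ 0.6986 -0.038   0.1465]
```

View pics/w19.png

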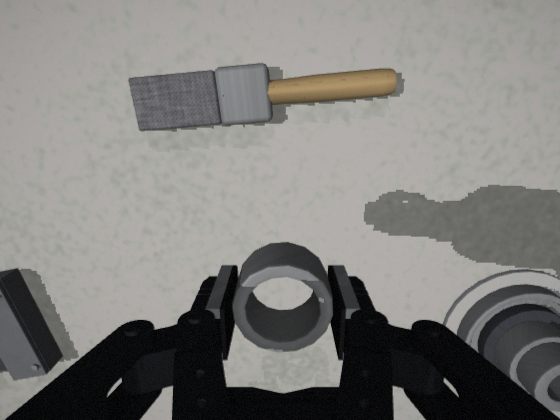

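```bash
python3 -m crank '-20 20 -3 0 0.004 0 255;-60 60 -3 0 0.007 0 255;-100 102 -3 0 0.007 0 255;-140 143 -3 0 0.007 0 255;-180 184 -3 0 0.007 0 255;-212 217 -3 0 0.007 0 255;-223.5 228 -3 0 0.007 0 255;-223.5 228 -3 0 0.007 0 255;-223.5 228 -3 0 0.007 0 255;-223.5 228 -3 0 0.007 0 255;-223.5 228 -3 0 0.007 0 255'
python3 -c "
from h import *
c,s=snap('wrist','w20');print(s['tool_pos'],s['tcp_rot'])
crop(c,'w20a',200,40,370,180,4)
rel(.5615,-.2662,.105,0)"
```

```text
time: 35.8
tool_pos: [0.4776, -0.2654, 0.1528]
tcp_rot: [-3.141, -0.002, -0.007]
wrist_force: [0.1, 0.2, -1.3]
width: 0.483
[ 0.47761904 -0.26535365  0.15279774] [-3.14105302e+00 -2.00474024e-03 -6.61934955e-03]
shift mm [83.8  0.8 48.2] turn [-0.0005 -0.0042  0.0011] at [ 0.4775 -0.2655  0.1528]
```

View pics/w20.png

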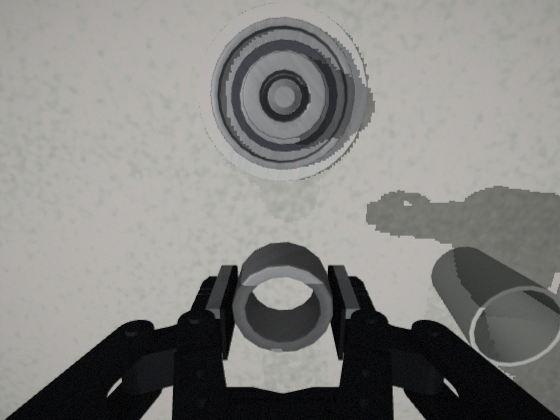

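View pics/w20a.png

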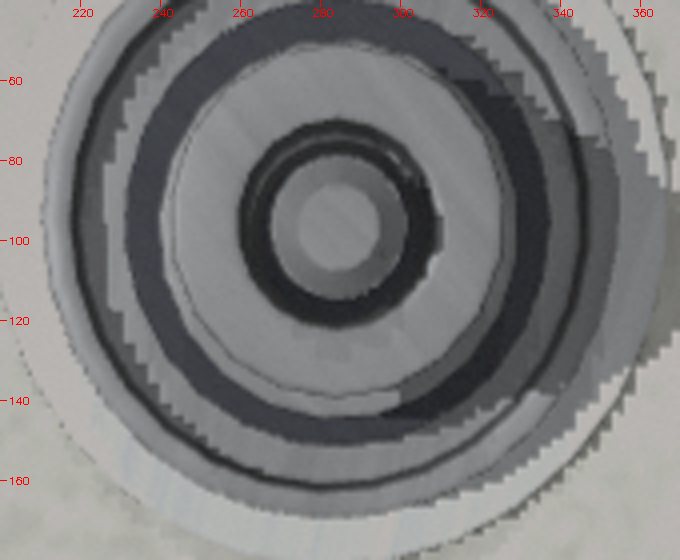

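The large and medium rings are stacked flat and concentric, with the stem top at (284.5,96).

```bash
python3 -c "
from h import *
c,s=load('w20');print(p2w(c,284.5,96,.086,s),p2w(c,284,304,s['tool_pos'][2]+.024,s)-s['tool_pos'])"
python3 -m crank '25 0 0 0 -0.004 0 255;60 0.5 0 0 -0.004 0 255;80 0.8 10 0 -0.004 0 255;84 0.8 28 0 -0.004 0 255;84 0.8 42 0 -0.004 0 255;84 0.8 46 0 -0.004 0 255;84 0.8 46 0 -0.004 0 255;84 0.8 46 0 -0.004 0 255'
python3 -c "
from h import *
rel(.5615,-.2662,.0765,0)"
```

```text
[ 0.56170649 -0.26639657  0.086     ] [ 0.00363635 -0.00062373  0.024     ]
time: 36.85
tool_pos: [0.5612, -0.2672, 0.1079]
tcp_rot: [3.142, -0.001, 0.002]
wrist_force: [0.3, -0.3, -1.2]
width: 0.483
shift mm [ 0.3 -1.  31.4] turn [ 0.0001 -0.0011 -0.0006] at [ 0.5612 -0.2672  0.1079]
```

```bash
python3 -m crank '-0.8 -0.8 8 0 -0.001 0 255;-0.8 -0.8 16 0 -0.001 0 255;-0.8 -0.8 23 0 -0.001 0 255;-0.8 -0.8 28 0 -0.001 0 255;-0.8 -0.8 30 0 -0.001 0 255;-0.8 -0.8 30 0 -0.001 0 255'
```

```text
time: 37.6
tool_pos: [0.5602, -0.266, 0.077]
tcp_rot: [-3.141, 0.0, 0.002]
wrist_force: [-1.2, 0.6, -1.0]
width: 0.484
```

```bash
python3 -m crank '0 0 1 0 0 0 255;0 0 2 0 0 0 255;0 0 2.8 0 0 0 255;0 0 3.4 0 0 0 255;0 0 3.4 0 0 0 255'
```

```text
time: 38.22
tool_pos: [0.5604, -0.2661, 0.0744]
tcp_rot: [-3.141, 0.0, 0.001]
wrist_force: [-1.6, 1.2, 3.5]
width: 0.481
```

Contact at 0.0744, as expected. I'll release and retreat.

```bash
python3 -m crank '0 0 0 0 0 0 118;0 0 0 0 0 0 100;0 0 0 0 0 0 0;0 0 0 0 0 0 0;0 0 -20 0 0 0 0;0 0 -60 0 0 0 0;-30 0 -80 0 0 0 0;-80 0 -80 0 0 0 0;-85 0 -80 0 0 0 0;-85 0 -80 0 0 0 0;-85 0 -80 0 0 0 0;-85 0 -80 0 0 0 0'
python3 -c "
from h import *
c,s=snap('wrist','w21');print(s['tool_pos'],s['tcp_rot'],s['wrist_force'])
crop(c,'w21a',200,20,370,160,4)
c,s=snap('scene','s21');crop(c,'s21a',130,160,320,300,4)
crop(snap('side','d21')[0],'d21a',290,130,390,210,7)"
```

```text
time: 39.72
tool_pos: [0.4763, -0.2662, 0.1539]
tcp_rot: [-3.141, -0.001, 0.001]
wrist_force: [-0.1, -0.1, 0.1]
width: 1.002
[ 0.4763385  -0.26616115  0.15393445] [-3.14122160e+00 -5.89641939e-04  9.30991345e-04] [-0.13405331 -0.09375001  0.14822839]
```

View pics/w21a.png

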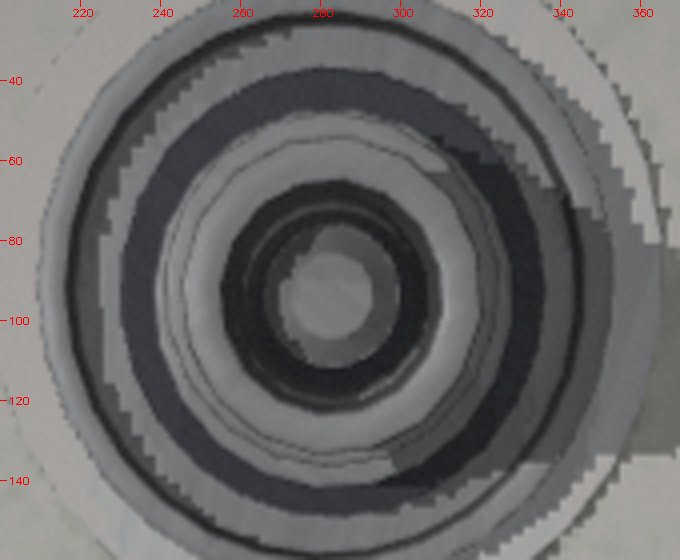

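View pics/s21a.png

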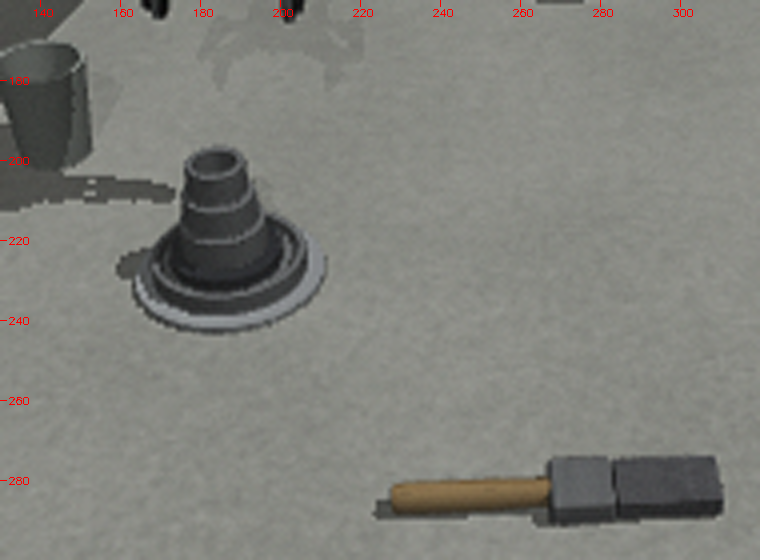

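View pics/d21a.png

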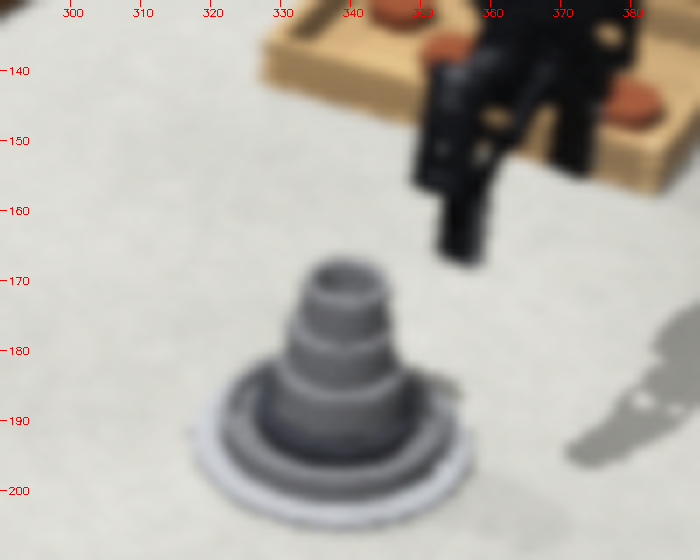

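The stack is complete: large, medium and small rings lie flat and concentric in the cup. The brush and beaker are in place, and the robot is clear.

```bash
python3 -c "
from workcell import job
print(job.finish_job())"
```

```text
the job is handed in; nothing more can be done
None
```

The polishing tool now stands stem up in the spindle cup with the large, medium and small weights stacked on it in that order. I handed the job in at about 40 s of the 112 s; no verdict is reported.

**Tool:** I slid it about 110 mm out of the open end of the rack, lifted it and lowered it until it touched the cup floor. The stem measured within about 1 mm of the cup axis.

**Weights:** I lowered each one over the stem to contact before opening the jaws. The contact heights (TCP 0.0256, 0.0491 and 0.0744 m) were within 0.5 mm of what I had calculated.

**Last checks:** All three cameras show the rings lying flat and nearly concentric with the stem. The brush and beaker looked unmoved in the final scene crop, and the gripper was open and clear with about 0 N on the wrist. I did not re-measure the bottle at the end, but the arm passed no nearer to it than during the rack pick-up.

**Disagreement:** My first position estimates from the scene and side cameras differed by 10–30 mm. I used close wrist-camera measurements instead, and those repeated to 1–2 mm.

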